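# Stand four specimen jars in their own stands on a crowded lab bench

### The arm

A 6-joint arm with a two-finger parallel gripper is mounted at the origin on the work surface. World frame = base frame: x ahead of the robot, y to its left, z up, the work surface at z = 0. Lengths are in m, angles in rad, forces in N, time in s.
With the tool pointing down it reaches from about 0.425 to 0.95 m from the base axis. Payload 3.5 kg.
Tool frame: the origin (TCP) lies at the very end of the fingers, on their centre line; the grasp point (between the pads) lies 19 mm behind it; z points along the fingers, y is the line along which they close (so a half turn about z gives the same grasp; the last joint's range is limited). The gripper opens to 85 mm and grips with 20 to 120 N. Pads are 22 mm wide; open, the fingers measure 114 mm over their backs; the gripper's body (76 mm by 85 mm) begins 54 mm behind the grasp point. The pads swing forward as they close: fully open they stand 13 mm farther back than shut.
Start: joints at [-0.15, 0.286, 1.577, -0, 1.279, -0.15], TCP at [0.675, 0, 0.231] pointing down, gripper open.
Joint ranges: [-2.77, 2.77], [-0.9, 2.22], [0.21, 2.48], [-1.53, 4.67], [0.24, 2.81], [-2.84, 2.84]. Speed limits (rad/s): [2.79, 2.79, 3.14, 3.14, 3.14, 3.14].

### API

Orientations are given as a rotation vector (axis times angle).
In Python, from cell import manip gives the robot as it stands.
- The arm moves only by the shell command python3 -m inch 'ROWS' [FORCE]. ROWS is JSON, a list of rows, each an object with "dr": the turn, a rotation vector about the tool's x, y, z in degrees, a list of three; "offset": the shift along the tool's x, y, z in m, a list of three; "gripper": the opening, from 0 (shut) to 1 (fully open). In form: [{"dr": [rx, ry, rz], "offset": [tx, ty, tz], "gripper": gripper}, ...]. A call has 1 to 8 rows; each row is the pose to reach, as a shift and turn from the pose commanded when the call began, along the tool's axes at that moment; what a row does not reach only later rows make up. A row lasts 1/8 s, in which the tool goes at most 62.5 mm and 10.7 degrees, less where a joint would pass 70% of its speed; a pose out of reach is approached as far as the arm can. A call with a gripper value outside its range is refused whole. The fingers move at their own pace and stop on an object; FORCE is the grip in N (left out, the last holds). Time passes only in rows, so rows that repeat a pose let the fingers close. It gives the time, the measured TCP pose, the force, the opening and the grip force at its end, in the units of the state.
- manip.read_state(): the state, without advancing time (a new reading comes with each control period).
- manip.snapshot(name): name is "scene" or "side" or "wrist"; returns the picture (384x512x3 uint8, blue, green, red); there is no depth.
- manip.camera_info(name): a dict with "mtx" (3x3 intrinsics, pixels), "rvec" (rotation vector, rad) and "tvec" (3), from world to camera coordinates, as OpenCV has them; the wrist camera has in their place "hand_eye" (4x4, takes a point from camera to tool coordinates, whose origin is the TCP and whose axes are the flange's). Camera axes: x right, y down, z forward; pixel columns grow to the right and rows downward; lengths in m; the calibration is good to about 2 mm. A picture is of the moment at which its call begins: read the wrist's pose just before it. camera_info takes no time and is no camera call.
- manip.close_job(): hands the job in; it is judged then, once.
Trained networks look in the newest picture that a camera, given by its name, has taken for a name from the list of things; names that differ only in an ending like _2 or _b are one class to them, and where a whole thing is asked for, a point or a joint stands for the part that bears it (a point fixed in the world has none). Each returns a list of dicts, best first, with "conf" (0 to 1); they miss things now and then, are a little off and sometimes report something else, mostly with a low value. They report only what shows in the picture. A call takes as long as a camera call.
- manip.spot_in(camera, target): "rect" ([left, top, right, bottom] in pixels, round what is visible of it).
The state is a dict: "clock": time; "joint_positions": joint angles; "qvel": joint speeds; "joint_efforts": joint torques, N m; "position": TCP position; "ee_rot": TCP orientation; "ft_force": force on the tool from outside, world axes, zero at the start; "torque": the same for the moment, N m; "grip_width": finger opening in m; "gripper_force": force on a finger pad.
Only numpy, scipy, OpenCV 4.12 (cv2) and the standard library are available. Lean on these libraries where they do the work, as an engineer would, in place of code of your own. Each camera call takes 0.05 s, during which the arm holds its last target. There are 200 camera calls.

### The job

Put the four brown-glass specimen jars away: stand each one upright in the grey stand of its own shape and size, round jars in the round stands and square in the square, large in large and small in small, flat on the floor of the recess. Set them down gently without dropping or tipping them, and leave the clear glass flask and the beaker standing where they are.

Things in the scene. Friction and masses are not known exactly. Their poses are not given: they have to be found in the camera images.
- jar_round_large: Large round (cylindrical) specimen jar of brown glass with a round white screw cap, closed, upright, loose, 64 mm in diameter, 90 mm tall in all: cylindrical body up to 66 mm, then a 6 mm neck and a cap 56 mm across and 18 mm high. 0.09 to 0.36 kg. Origin: centre of its underside, z up.
- stand_round_large: Large round grey stand for one jar, fixed to the bench: a low dish with a flat, dark-lined round recess 78 mm in diameter, made for the round large jar. Outside 94 mm in diameter, rim 14 mm above the bench, floor of the recess 4 mm above the bench. Origin: centre of its underside, z up.
- jar_round_small: Small round (cylindrical) specimen jar of brown glass with a round white screw cap, closed, upright, loose, 44 mm in diameter, 78 mm tall in all: cylindrical body up to 54 mm, then a 6 mm neck and a cap 36 mm across and 18 mm high. 0.09 to 0.36 kg. Origin: centre of its underside, z up.
- stand_round_small: Small round grey stand for one jar, fixed to the bench: a low dish with a flat, dark-lined round recess 58 mm in diameter, made for the round small jar. Outside 74 mm in diameter, rim 14 mm above the bench, floor of the recess 4 mm above the bench. Origin: centre of its underside, z up.
- jar_square_large: Large square (four flat sides) specimen jar of brown glass with a round white screw cap, closed, upright, loose, 56 x 56 mm in plan, 86 mm tall in all: flat-sided body up to 62 mm, then a 6 mm neck and a cap 48 mm across and 18 mm high. 0.09 to 0.36 kg. Origin: centre of its underside, z up; x and y are square to its sides.
- stand_square_large: Large square grey stand for one jar, fixed to the bench: a low dish with a flat, dark-lined square recess 70 mm x 70 mm, made for the square large jar. Outside 86 mm x 86 mm, rim 14 mm above the bench, floor of the recess 4 mm above the bench. Origin: centre of its underside, z up; x and y are perpendicular to its sides.
- jar_square_small: Small square (four flat sides) specimen jar of brown glass with a round white screw cap, closed, upright, loose, 38 x 38 mm in plan, 74 mm tall in all: flat-sided body up to 50 mm, then a 6 mm neck and a cap 30 mm across and 18 mm high. 0.09 to 0.36 kg. Origin: centre of its underside, z up; x and y are square to its sides.
- stand_square_small: Small square grey stand for one jar, fixed to the bench: a low dish with a flat, dark-lined square recess 52 mm x 52 mm, made for the square small jar. Outside 68 mm x 68 mm, rim 14 mm above the bench, floor of the recess 4 mm above the bench. Origin: centre of its underside, z up; x and y are perpendicular to its sides.
- flask: Conical flask of clear glass, empty, loose bystander among the jars, 68 mm across at the base, 85 mm tall, neck 26 mm. Origin: centre of its underside, z up.
- beaker: Open beaker of clear glass, empty, loose bystander among the jars, 66 mm across at the rim, 80 mm tall. Origin: centre of its underside, z up.

How it is judged:
At the end, for the whole second after the job is handed in: Each jar stands in the stand of its own shape and size: upright within 0.1 rad, its axis within 12 mm of the stand's, its underside on the floor of the recess (not on the rim; under 8 mm above the bench), at rest and released (horizontal distance between jar_round_large and stand_round_large below 0.012 m and z of jar_round_large in the frame of stand_round_large between 0 and 0.008 m and angle between each of jar_round_large, jar_round_small, jar_square_large, jar_square_small's own z axis and vertical below 0.1 rad and linear speed of each of jar_round_large, jar_round_small, jar_square_large, jar_square_small below 0.02 m/s and angular speed of each of jar_round_large, jar_round_small, jar_square_large, jar_square_small below 0.2 rad/s and horizontal distance between jar_round_small and stand_round_small below 0.012 m and z of jar_round_small in the frame of stand_round_small between 0 and 0.008 m and horizontal distance between jar_square_large and stand_square_large below 0.012 m and z of jar_square_large in the frame of stand_square_large between 0 and 0.008 m and horizontal distance between jar_square_small and stand_square_small below 0.012 m and z of jar_square_small in the frame of stand_square_small between 0 and 0.008 m); the robot touches nothing.
It fails at once if a jar is dropped into its stand (arrives faster than 0.6 m/s) ((horizontal distance between jar_round_large and stand_round_large below 0.05 m and z of jar_round_large in the frame of stand_round_large below 0.02 m and linear speed of jar_round_large above 0.6 m/s) or (horizontal distance between jar_round_small and stand_round_small below 0.05 m and z of jar_round_small in the frame of stand_round_small below 0.02 m and linear speed of jar_round_small above 0.6 m/s) or (horizontal distance between jar_square_large and stand_square_large below 0.05 m and z of jar_square_large in the frame of stand_square_large below 0.02 m and linear speed of jar_square_large above 0.6 m/s) or (horizontal distance between jar_square_small and stand_square_small below 0.05 m and z of jar_square_small in the frame of stand_square_small below 0.02 m and linear speed of jar_square_small above 0.6 m/s)).
It fails at once if a jar is tipped over (angle between any of jar_round_large, jar_round_small, jar_square_large, jar_square_small's own z axis and vertical above 0.7 rad).
It fails at once if the flask is moved more than 30 mm or tipped (distance of flask from where it was at the start of the episode above 0.03 m or angle between flask's own z axis and vertical above 0.5 rad).
It fails at once if the beaker is moved more than 30 mm or tipped (distance of beaker from where it was at the start of the episode above 0.03 m or angle between beaker's own z axis and vertical above 0.5 rad).
It also fails if it takes over 106 s, if anything falls off the work surface, if the arm or the gripper's body presses on something with over 40 N, if the wrist force passes 120 N, or if a joint passes its speed limit or range.

## Working session

There is one attempt and no reset: what is moved stays moved. The work goes in short steps, Python scripts to look and compute and a shell command to move; the robot and the scene stay as the last step left them, time stands still between calls to the robot, and variables do not carry over. Pictures are saved under pics/ and viewed, at most 14 in all, crops included, and the job is handed in when it is done.

```bash
mkdir -p pics; ls; python3 - <<'E'
from cell import manip
import cv2,numpy as np
for c in ["scene","side","wrist"]:
    im=manip.snapshot(c); cv2.imwrite(f"pics/{c}0.png",im)
    i=manip.camera_info(c); print(c,{k:np.round(v,4).tolist() for k,v in i.items()})
for n in ["jar_round_large","jar_round_small","jar_square_large","jar_square_small","stand_round_large","stand_round_small","stand_square_large","stand_square_small","flask","beaker"]:
    for c in ["scene","side"]:
        print(n,c,[(np.round(d["rect"]).astype(int).tolist(),round(d["conf"],2)) for d in manip.spot_in(c,n)][:3])
s=manip.read_state();print(s)
E
```

```text
pics
scene {'mtx': [[350.3589, 0.0, 258.1734], [0.0, 350.3589, 189.8163], [0.0, 0.0, 1.0]], 'rvec': [0.6558, 2.6034, -1.1491], 'tvec': [0.4672, -0.1598, 1.0477]}
side {'mtx': [[449.4243, 0.0, 263.2197], [0.0, 449.4243, 181.4941], [0.0, 0.0, 1.0]], 'rvec': [0.1158, -2.8055, 1.3809], 'tvec': [0.5409, 0.0792, 1.1749]}
wrist {'mtx': [[337.1846, 0.0, 257.0221], [0.0, 337.1846, 191.2085], [0.0, 0.0, 1.0]], 'hand_eye': [[0.0005, -0.9557, -0.2944, 0.075], [1.0, 0.0004, 0.0003, -0.0016], [-0.0001, -0.2944, 0.9557, -0.1428], [0.0, 0.0, 0.0, 1.0]]}
jar_round_large scene [([214, 149, 241, 196], 0.92)]
jar_round_large side [([235, 149, 263, 189], 0.72)]
jar_round_small scene [([262, 139, 276, 171], 0.69)]
jar_round_small side [([287, 157, 302, 188], 0.97)]
jar_square_large scene [([286, 167, 321, 210], 0.75)]
jar_square_large side [([283, 191, 311, 227], 0.71)]
jar_square_small scene [([220, 94, 237, 122], 0.63), ([358, 264, 417, 313], 0.5), ([169, 118, 193, 138], 0.36)]
jar_square_small side [([290, 110, 306, 137], 0.67)]
stand_round_large scene [([301, 301, 359, 355], 0.76)]
stand_round_large s
[... 600 characters left out ...]
lock': 1.15, 'joint_positions': array([-1.49988051e-01,  2.86312205e-01,  1.57673328e+00, -2.15029994e-05,
        1.27864134e+00, -1.50011605e-01]), 'qvel': array([ 0.00053378,  0.00085626, -0.00016989,  0.00121602,  0.00110545,
       -0.00061155]), 'joint_efforts': array([-9.56202384e-04, -4.05971432e+01, -2.92937028e+01, -2.68646081e-04,
        7.27493698e-04, -6.30849399e-06]), 'position': array([6.74960669e-01, 3.84105675e-05, 2.31298674e-01]), 'ee_rot': array([-2.22136348e+00, -2.22142956e+00,  1.13820409e-04]), 'ft_force': array([ 0.13445874,  0.9139    , -0.63049003]), 'torque': array([-0.00214263, -0.034591  ,  0.02992527]), 'gripper_force': 0.0, 'grip_width': 0.08550862995290325}
```

```bash
python3 - <<'E'
import cv2,numpy as np
a=cv2.imread("pics/scene0.png");b=cv2.imread("pics/side0.png")
cv2.imwrite("pics/a.png",cv2.resize(a[80:365,150:440],None,fx=2.1,fy=2.1,interpolation=3)) if 0 else cv2.imwrite("pics/a.png",cv2.resize(a[80:365,140:440],(631,600),interpolation=3))
cv2.imwrite("pics/b.png",cv2.resize(b[90:350,190:340],(346*1,600),interpolation=3))
E
```

```text
(no output)
```

View pics/a.png

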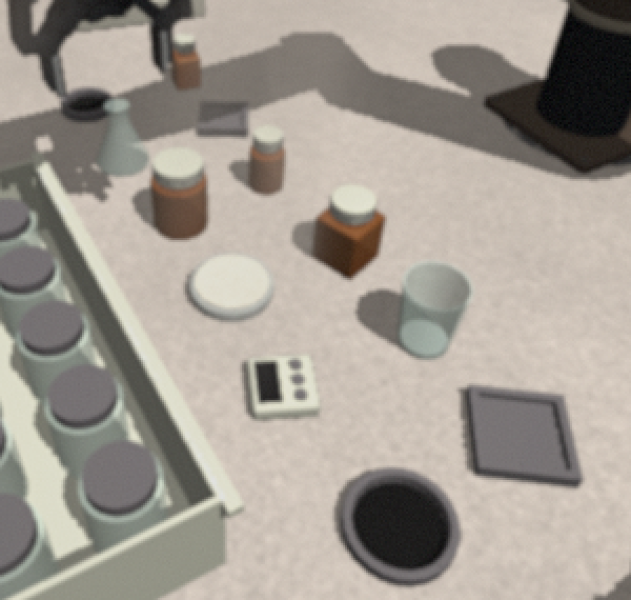

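View pics/b.png

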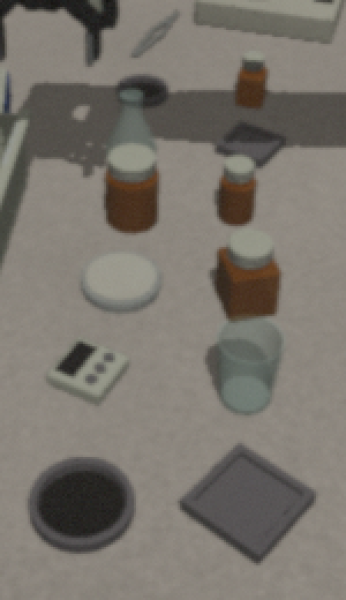

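View pics/wrist0.png

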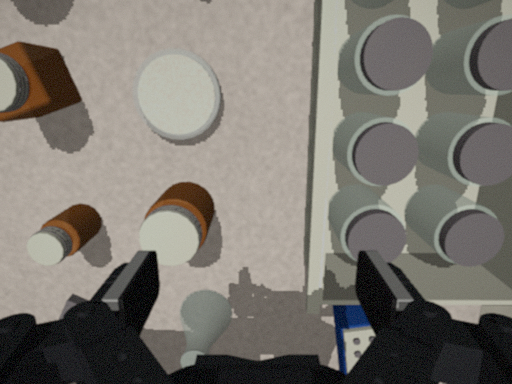

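The scene picture shows the round large jar (crop 180,195), the round small (267,160), the square large (350,230) and the square small (185,62). The large stands are at the bottom (400,525 round; 522,435 square) and the small ones at the top (85,103 round; 222,118 square). The flask is beside the round large jar, the beaker is near the square large jar, and a jar crate stands at high x.

```bash
cat > h.py <<'E'
import numpy as np,cv2
from scipy.optimize import least_squares
from scipy.spatial.transform import Rotation as R
from cell import manip
P={"jar_round_large":(32,66,28,90,0),"jar_round_small":(22,54,18,78,0),"jar_square_large":(28,62,24,86,1),"jar_square_small":(19,50,15,74,1),
"stand_round_large":(47,14,0,0,0),"stand_round_small":(37,14,0,0,0),"stand_square_large":(43,14,0,0,1),"stand_square_small":(34,14,0,0,1),"flask":(34,8,13,85,0),"beaker":(33,80,0,0,0)}
def ring(r,z,sq=0,yaw=0):
    t=np.linspace(0,2*np.pi,48,endpoint=False)
    p=np.stack([np.cos(t),np.sin(t)],1)
    if sq: p=np.array([[1,1],[1,-1],[-1,-1],[-1,1]])@np.array([[np.cos(yaw),np.sin(yaw)],[-np.sin(yaw),np.cos(yaw)]])
    return np.c_[p*r,np.full(len(p),z)]
def model(n,x,y,yaw=0):
    r,h,rc,H,sq=P[n]
    L=[ring(r,0,sq,yaw),ring(r,h,sq,yaw)]
    if rc: L+=[ring(rc,H)]
    return np.concatenate(L)/1000+[x,y,0]
def wcam():
    s=manip.read_state();he=manip.camera_info("wrist")["hand_eye"]
    T=np.eye(4);T[:3,:3]=R.from_rotvec(s["ee_rot"]).as_matrix();T[:3,3]=s["position"]
    M=np.linalg.inv(T@he);return M[:3,:3],M[:3,3],manip.camera_info("wrist")["mtx"]
def cam(c):
    if c=="wrist": return wcam()
    i=manip.camera_info(c);return cv2.Rodrigues(np.array(i["rvec"],float))[0],np.array(i["tvec"]).ravel(),i["mtx"]
def proj(C,X):
    q=(X@C[0].T+C[1])@np.array(C[2]).T;return q[:,:2]/q[:,2:]
def ray(C,uv,z):
    d=C[0].T@np.linalg.solve(np.array(C[2]),[*uv,1]);o=-C[0].T@C[1];return o+d*(z-o[2])/d[2]
def fit(n,obs,x0,yaw=None):  # obs list of (C,rect)
    def f(p):
        e=[]
        for C,r in obs:
            q=proj(C,model(n,p[0],p[1],p[2] if len(p)>2 else 0))
            e+=list(np.r_[q.min(0),q.max(0)]-r)
        return e
    r=least_squares(f,list(x0)+([yaw] if yaw is not None else []),loss="soft_l1",x_scale=[.01,.01]+([.1] if yaw is not None else []))
    return r.x,np.sqrt(np.mean(np.square(f(r.x))))
E
python3 - <<'E'
from h import *
D=dict(jar_round_large=([214,149,241,196],[235,149,263,189]),jar_round_small=([262,139,276,171],[287,157,302,188]),
jar_square_large=([286,167,321,210],[283,191,311,227]),jar_square_small=([220,94,237,122],[290,110,306,137]),
stand_round_large=([301,301,359,355],[204,288,249,331]),stand_round_small=([170,120,192,138],[242,123,262,138]),
stand_square_large=([359,266,419,312],[265,281,327,336]),stand_square_small=([235,132,258,143],[282,143,313,164]),
flask=([186,125,211,164],[233,130,257,156]),beaker=([331,200,365,251],[285,227,313,271]))
S,B=cam("scene"),cam("side")
for n,(a,b) in D.items():
    x0=ray(S,[(a[0]+a[2])/2,(a[1]+a[3])/2],.03)[:2]
    if P[n][4]:
        x,e=min((fit(n,[(S,a),(B,b)],x0,y) for y in np.radians([0,22,45,67])),key=lambda t:t[1])
        x[2]=np.degrees(x[2])%90
    else: x,e=fit(n,[(S,a),(B,b)],x0)
    print(n,np.round(x,3),round(e,2),"r",round(np.hypot(*x[:2]),3))
E
```

```text
jar_round_large [ 0.587 -0.057] 2.03 r 0.59
jar_round_small [ 0.462 -0.075] 1.24 r 0.468
jar_square_large [4.5500e-01 7.2000e-02 8.0911e+01] 1.84 r 0.46
jar_square_small [ 0.452 -0.345 78.875] 0.85 r 0.569
stand_round_large [0.592 0.36 ] 1.23 r 0.693
stand_round_small [ 0.604 -0.338] 1.4 r 0.692
stand_square_large [ 0.451  0.349 59.266] 1.13 r 0.57
stand_square_small [ 0.454 -0.216 63.034] 1.61 r 0.503
flask [ 0.609 -0.202] 2.2 r 0.641
beaker [0.446 0.211] 2.28 r 0.494
```

```bash
python3 -m inch '[{"dr":[0,0,0],"offset":[0.35,-0.155,-0.12],"gripper":1},{"dr":[0,0,0],"offset":[0.35,-0.155,-0.12],"gripper":1},{"dr":[0,0,0],"offset":[0.35,-0.155,-0.12],"gripper":1},{"dr":[0,0,0],"offset":[0.35,-0.155,-0.12],"gripper":1},{"dr":[0,0,0],"offset":[0.35,-0.155,-0.12],"gripper":1},{"dr":[0,0,0],"offset":[0.35,-0.155,-0.12],"gripper":1},{"dr":[0,0,0],"offset":[0.35,-0.155,-0.12],"gripper":1},{"dr":[0,0,0],"offset":[0.35,-0.155,-0.12],"gripper":1}]' 40
cat > look.py <<'E'
import sys
from h import *
E0={"jar_round_large":[.587,-.057],"jar_round_small":[.462,-.075],"jar_square_large":[.455,.072,81],"jar_square_small":[.452,-.345,79],"stand_round_large":[.592,.36],"stand_round_small":[.604,-.338],"stand_square_large":[.451,.349,59],"stand_square_small":[.454,-.216,63],"flask":[.609,-.19],"beaker":[.446,.211]}
im=manip.snapshot("wrist");C=wcam();cv2.imwrite(f"pics/{sys.argv[1]}_raw.png",im)
names=sys.argv[2:]
big=cv2.resize(im,None,fx=1.56,fy=1.56,interpolation=3)
for n in names:
    d=manip.spot_in("wrist",n)
    d=[t for t in d if np.linalg.norm((ray(C,[(t["rect"][0]+t["rect"][2])/2,(t["rect"][1]+t["rect"][3])/2],.02)-[*E0[n][:2],.02]))<.09]
    if not d: print(n,"none");continue
    a=np.array(d[0]["rect"],float)
    if P[n][4]:
        x,e=min((fit(n,[(C,a)],E0[n][:2],y) for y in np.radians([E0[n][2]-15,E0[n][2],E0[n][2]+15])),key=lambda t:t[1])
    else: x,e=fit(n,[(C,a)],E0[n][:2])
    q=proj(C,model(n,*x))
    for p in q: cv2.circle(big,(p*1.56).astype(int).tolist(),1,(0,255,0),-1)
    if P[n][4]:
        x[2]=np.degrees(x[2])%90
    print(n,a.astype(int).tolist(),round(d[0]["conf"],2),np.round(x,4).tolist(),round(e,2))
cv2.imwrite(f"pics/{sys.argv[1]}.png",big)
E
python3 look.py left stand_round_large stand_square_large beaker jar_square_large jar_round_large jar_round_small
```

```text
clock: 2.15
position: [0.5192, 0.3518, 0.3525]
ee_rot: [2.217, 2.225, 0.003]
ft_force: [0.8, 0.5, -0.4]
grip_width: 0.0852
gripper_force: 0.0
stand_round_large [273, 104, 340, 166] 0.96 [0.5899, 0.3582] 1.57
stand_square_large [167, 106, 249, 185] 0.7 [0.45, 0.3431, 24.5767] 0.4
beaker [183, 208, 232, 272] 0.62 [0.4498, 0.2121] 1.08
jar_square_large [190, 289, 239, 348] 0.95 [0.4536, 0.076, 15.0779] 3.06
jar_round_large none
jar_round_small none
```

View pics/left.png

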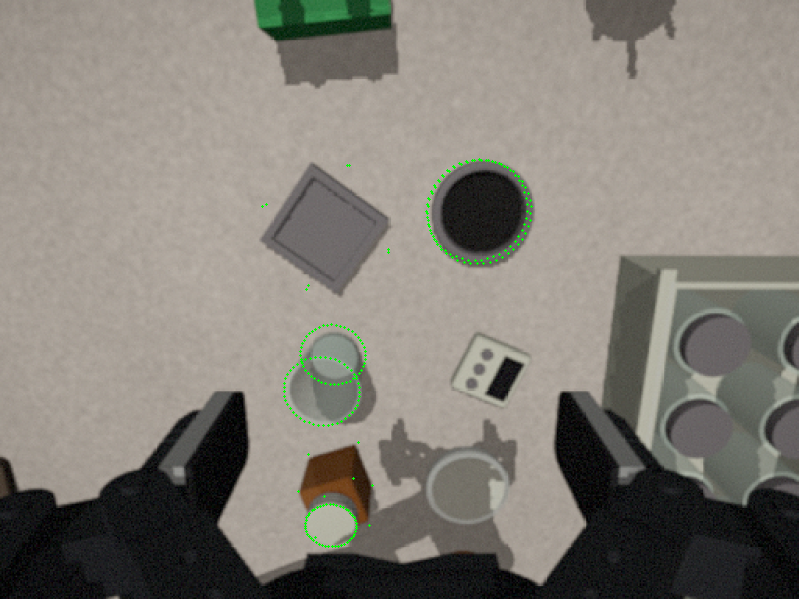

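The stand and beaker fits overlay well. The square yaws are ambiguous: the stand's corners are at (313,163), (389,222), (340,295) and (261,240). I'll take those by ray, then move over to the right side.

```bash
python3 - <<'E'
from h import *
C=wcam()
p=np.array([ray(C,np.array(c)/1.56,.014)[:2] for c in [(313,163),(389,222),(340,295),(261,240)]])
print(p.mean(0),[np.degrees(np.arctan2(*(p[(i+1)%4]-p[i])[::-1]))%90 for i in range(4)],[np.linalg.norm(p[(i+1)%4]-p[i]) for i in range(4)])
# jar back base edge
q=[ray(C,np.array(c)/1.56,0)[:2] for c in [(305,458),(353,446)]];print(q,np.degrees(np.arctan2(*(q[1]-q[0])[::-1])))
E
python3 -m inch '[{"dr":[0,0,0],"offset":[-0.28,0,0],"gripper":1},{"dr":[0,0,0],"offset":[-0.28,0,0],"gripper":1},{"dr":[0,0,0],"offset":[-0.28,0,0],"gripper":1},{"dr":[0,0,0],"offset":[-0.28,0,0],"gripper":1},{"dr":[0,0,0],"offset":[-0.28,0,0],"gripper":1},{"dr":[0,0,0],"offset":[-0.28,0,0],"gripper":1}]'
python3 look.py mid jar_square_large jar_round_large jar_round_small flask stand_square_small
python3 -m inch '[{"dr":[0,0,0],"offset":[-0.28,0,0],"gripper":1},{"dr":[0,0,0],"offset":[-0.28,0,0],"gripper":1},{"dr":[0,0,0],"offset":[-0.28,0,0],"gripper":1},{"dr":[0,0,0],"offset":[-0.28,0,0],"gripper":1},{"dr":[0,0,0],"offset":[-0.28,0,0],"gripper":1},{"dr":[0,0,0],"offset":[-0.28,0,0],"gripper":1}]'
python3 look.py right jar_square_small stand_round_small jar_round_small flask stand_square_small
```

```text
[0.44976684 0.34046215] [np.float64(51.915661769594365), np.float64(55.83815342707703), np.float64(53.22380099253522), np.float64(53.20733586800367)] [np.float64(0.08480975845174801), np.float64(0.08407388822314589), np.float64(0.08864722790774078), np.float64(0.08592253749357902)]
[array([0.4144277 , 0.09070021]), array([0.4668541 , 0.10555464])] 15.81947946631262
clock: 3.25
position: [0.52, 0.0676, 0.3512]
ee_rot: [2.227, 2.216, -0.0]
ft_force: [-0.7, 0.2, -0.5]
grip_width: 0.0854
gripper_force: 0.0
jar_square_large [179, 111, 233, 166] 0.77 [0.4508, 0.0779, 78.2116] 0.22
jar_round_large [287, 200, 333, 263] 0.87 [0.5923, -0.0552] 2.0
jar_round_small [205, 221, 237, 262] 0.77 [0.4655, -0.0724] 2.51
flask [292, 282, 332, 342] 0.57 [0.6111, -0.2018] 0.22
stand_square_small [193, 286, 245, 338] 0.71 [0.4541, -0.2218, 64.8666] 0.42
clock: 4.3
position: [0.5201, -0.2111, 0.3507]
ee_rot: [-2.223, -2.218, 0.0]
ft_force: [0.2, -0.0, 0.3]
grip_width: 0.0854
gripper_force: 0.0
jar_square_small [201, 215, 229, 251] 0.9 [0.4573, -0.3388, 89.1481] 2.49
stand_round_small [288, 204, 336, 249] 0.97 [0.6048, -0.3431] 0.57
jar_round_small [192, 14, 236, 56] 0.64 [0.4653, -0.0744] 1.6
flask [297, 113, 343, 157] 0.58 [0.61, -0.2018] 1.25
stand_square_small [181, 114, 243, 182] 0.55 [0.4542, -0.2195, 59.5992] 1.31
```

View pics/mid.png

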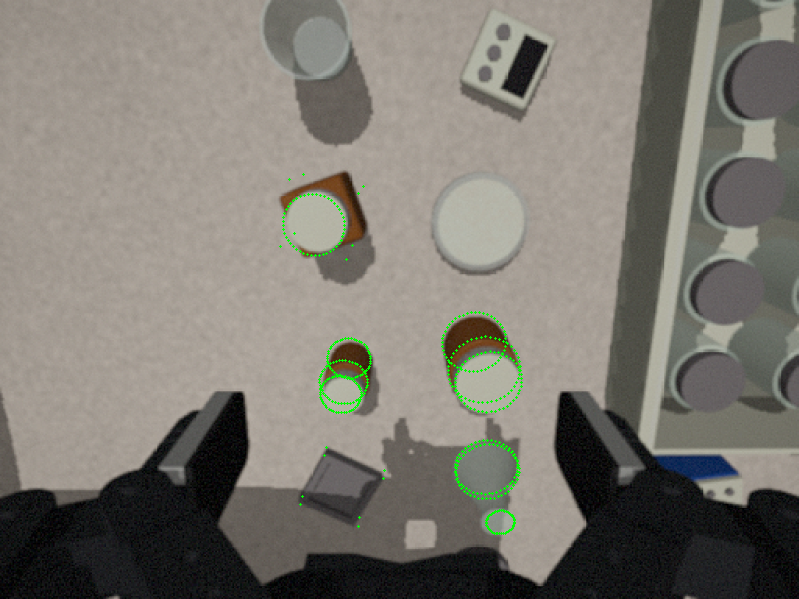

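View pics/right.png

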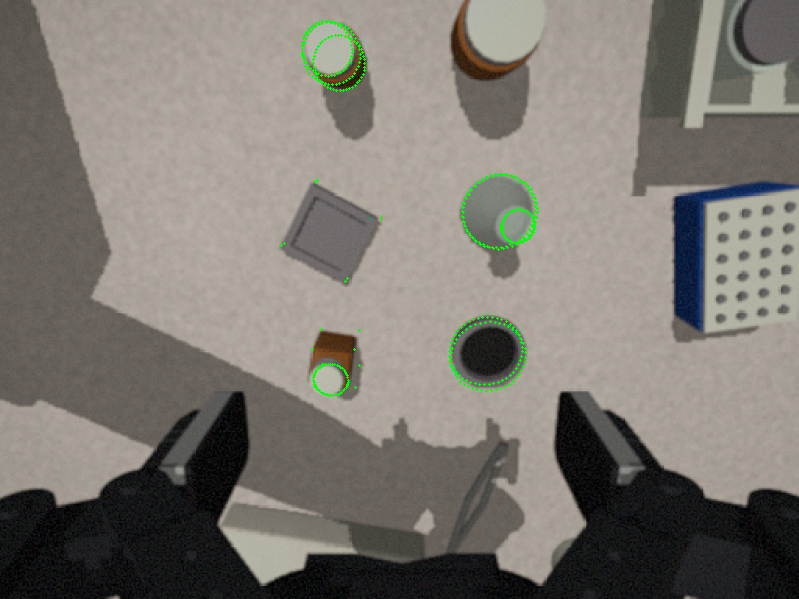

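```bash
python3 - <<'E'
from h import *
C=wcam()
def sq(C,pts,z):
    p=np.array([ray(C,np.array(c)/1.56,z)[:2] for c in pts]);n=len(p)
    print(p.round(4).tolist(),"diagmid",((p[0]+p[2])/2 if n>2 else p.mean(0)).round(4),[np.degrees(np.arctan2(*(p[i+1]-p[i])[::-1]))%90 for i in range(n-1)],[np.linalg.norm(p[i+1]-p[i]).round(3) for i in range(n-1)])
sq(C,[(317,183),(380,218),(347,284),(284,246)],.014)
sq(C,[(319,333),(356,336)],0)
M=(C[0],C[1]-C[0]@np.array([0,-.2787,-.0005]),C[2])
sq(M,[(281,202),(347,172),(366,238)],.062)
# small jar brown mask from raw
im=cv2.imread("pics/right_raw.png");b=im.astype(int);m=((b[...,2]-b[...,0]>35)).astype(np.uint8)[200:256,190:240]
cv2.imwrite("pics/c.png",cv2.resize(im[195:260,185:245],None,fx=8,fy=8,interpolation=3))
E
```

```text
[[0.4437, -0.1738], [0.4998, -0.2049], [0.468, -0.2675], [0.4106, -0.2311]] diagmid [ 0.4558 -0.2206] [np.float64(60.94725870252629), np.float64(63.035321253562415), np.float64(57.606010266971055)] [np.float64(0.064), np.float64(0.07), np.float64(0.068)]
[[0.437, -0.3225], [0.474, -0.3257]] diagmid [ 0.4555 -0.3241] [np.float64(85.1694022964822)] [np.float64(0.037)]
[[0.4213, -0.4636], [0.4756, -0.4397], [0.4899, -0.493]] diagmid [ 0.4556 -0.4783] [np.float64(23.755893971089176), np.float64(15.005486003953322)] [np.float64(0.059), np.float64(0.055)]
```

View pics/c.png

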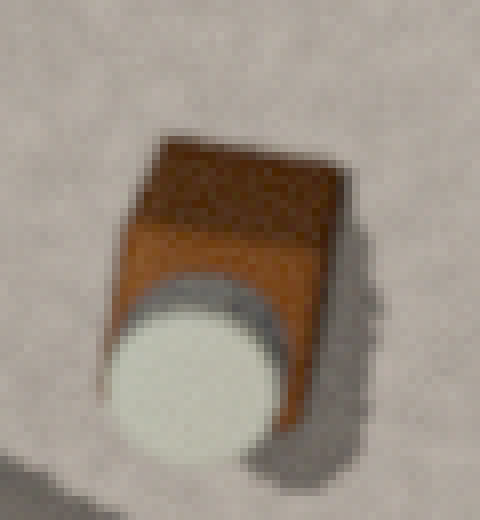

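The small square jar's base edge slopes about −9°. I'll start with that jar.

```bash
python3 -m inch '[{"dr":[0,0,9],"offset":[-0.132,-0.067,0.2],"gripper":1},{"dr":[0,0,9],"offset":[-0.132,-0.067,0.2],"gripper":1},{"dr":[0,0,9],"offset":[-0.132,-0.067,0.2],"gripper":1},{"dr":[0,0,9],"offset":[-0.132,-0.067,0.2],"gripper":1},{"dr":[0,0,9],"offset":[-0.132,-0.067,0.2],"gripper":1},{"dr":[0,0,9],"offset":[-0.132,-0.067,0.2],"gripper":1}]' 40
python3 - <<'E'
from h import *
cv2.imwrite("pics/d.png",manip.snapshot("wrist"));print(manip.read_state()["position"],proj(wcam(),np.array([[.453,-.343,.074]])))
E
```

```text
clock: 5.35
position: [0.454, -0.3417, 0.1527]
ee_rot: [2.387, 2.04, 0.001]
ft_force: [0.4, 0.1, 0.7]
grip_width: 0.0859
gripper_force: 0.0
[ 0.45460601 -0.34190407  0.15367709] [[256.71502853 201.32498109]]
```

View pics/d.png

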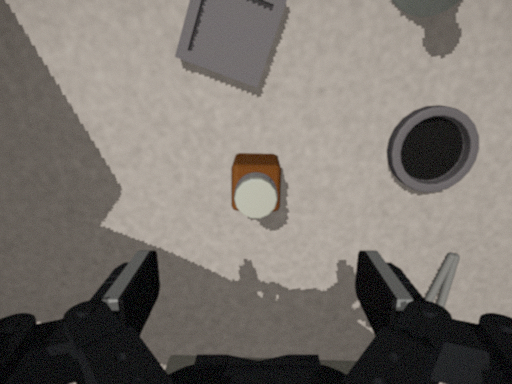

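The jar is square to the fingers and its cap is at (256,197), within 3 mm of where I predicted. Descending to grip.

```bash
python3 -m inch '[{"dr":[0,0,0],"offset":[0.002,0,0.06],"gripper":1},{"dr":[0,0,0],"offset":[0.002,0,0.105],"gripper":1},{"dr":[0,0,0],"offset":[0.002,0,0.136],"gripper":1},{"dr":[0,0,0],"offset":[0.002,0,0.136],"gripper":1},{"dr":[0,0,0],"offset":[0.002,0,0.136],"gripper":0},{"dr":[0,0,0],"offset":[0.002,0,0.136],"gripper":0},{"dr":[0,0,0],"offset":[0.002,0,0.136],"gripper":0},{"dr":[0,0,0],"offset":[0.002,0,0.136],"gripper":0}]' 40
```

```text
clock: 6.4
position: [0.4544, -0.3411, 0.0175]
ee_rot: [2.386, 2.038, 0.0]
ft_force: [-0.5, 0.4, 6.6]
grip_width: 0.0373
gripper_force: 41.9
```

```bash
cat > go.py <<'E'
import sys
from h import *
x,y,z,yaw=map(float,sys.argv[1:5]);mod=float(sys.argv[5]) if len(sys.argv)>5 else 180
s=manip.read_state();M=R.from_rotvec(s["ee_rot"]).as_matrix()
cur=np.degrees(np.arctan2(M[1,1],M[0,1]))
print("pos",s["position"].round(4),"yaw",round(cur,1),"drz",round(-((yaw-cur+mod/2)%mod-mod/2),1),"offset",(M.T@(np.array([x,y,z])-s["position"])).round(4),"j",s["joint_positions"].round(2),"wid",round(s["grip_width"],4))
E
python3 -m inch '[{"dr":[0,0,0],"offset":[0,0,-0.03],"gripper":0},{"dr":[0,0,0],"offset":[0,0,-0.08],"gripper":0},{"dr":[0,0,0],"offset":[0,0,-0.08],"gripper":0},{"dr":[0,0,0],"offset":[0,0,-0.08],"gripper":0}]'
python3 go.py 0.455 -0.22 0.05 60.5 90
```

```text
clock: 6.9
position: [0.4528, -0.3395, 0.0947]
ee_rot: [-2.388, -2.039, 0.0]
ft_force: [-0.1, 0.3, -2.2]
grip_width: 0.0375
gripper_force: 41.2
pos [ 0.4528 -0.3395  0.0947] yaw -9.0 drz 20.5 offset [ 0.1183 -0.0164  0.0448] j [-0.82  0.2   1.95  0.    0.99 -0.67] wid 0.0375
```

```bash
python3 -m inch '[{"dr":[0,0,20],"offset":[0.118,-0.016,0],"gripper":0},{"dr":[0,0,20],"offset":[0.118,-0.016,0],"gripper":0},{"dr":[0,0,20],"offset":[0.118,-0.016,0],"gripper":0},{"dr":[0,0,20],"offset":[0.118,-0.016,0.02],"gripper":0},{"dr":[0,0,20],"offset":[0.118,-0.016,0.04],"gripper":0},{"dr":[0,0,20],"offset":[0.118,-0.016,0.04],"gripper":0}]'
python3 - <<'E'
from h import *
cv2.imwrite("pics/e.png",manip.snapshot("wrist"))
C=wcam();print(proj(C,model("stand_square_small",.455,-.220,np.radians(60.5)))[4:8].round())
E
python3 go.py 0.455 -0.22 0.022 60.5 90
```

```text
clock: 7.65
position: [0.4538, -0.22, 0.0523]
ee_rot: [-2.702, -1.591, 0.004]
ft_force: [0.5, 0.4, -1.7]
grip_width: 0.0373
gripper_force: 40.9
[[198. 162.]
 [322. 163.]
 [314. 272.]
 [203. 271.]]
pos [ 0.4548 -0.2207  0.0537] yaw -29.0 drz 0.5 offset [ 0.0007 -0.      0.0317] j [-0.65  0.14  2.11 -0.    0.9  -0.15] wid 0.0375
```

View pics/e.png

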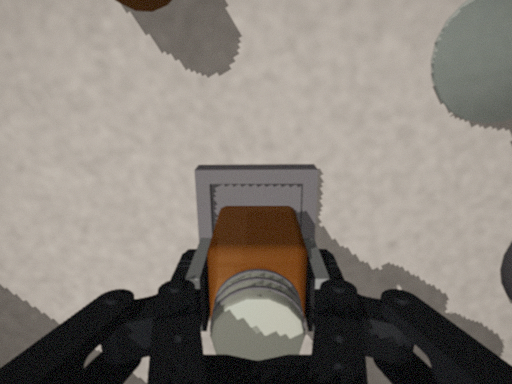

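The stand's back edge is at (195–319, 165), as predicted, and the jar is square to it. Lowering and releasing.

```bash
python3 -m inch '[{"dr":[0,0,0],"offset":[0,0,0.012],"gripper":0},{"dr":[0,0,0],"offset":[0,0,0.022],"gripper":0},{"dr":[0,0,0],"offset":[0,0,0.028],"gripper":0},{"dr":[0,0,0],"offset":[0,0,0.032],"gripper":0},{"dr":[0,0,0],"offset":[0,0,0.032],"gripper":0},{"dr":[0,0,0],"offset":[0,0,0.032],"gripper":0}]'
python3 -m inch '[{"dr":[0,0,0],"offset":[0,0,0],"gripper":0.6},{"dr":[0,0,0],"offset":[0,0,0],"gripper":1},{"dr":[0,0,0],"offset":[0,0,0],"gripper":1},{"dr":[0,0,0],"offset":[0,0,0],"gripper":1},{"dr":[0,0,0],"offset":[0,0,-0.05],"gripper":1},{"dr":[0,0,0],"offset":[0,0,-0.11],"gripper":1},{"dr":[0,0,0],"offset":[0,0,-0.14],"gripper":1},{"dr":[0,0,0],"offset":[0,0,-0.14],"gripper":1}]'
python3 go.py 0.4655 -0.0735 0.15 0 
```

```text
clock: 8.45
position: [0.4557, -0.2208, 0.0255]
ee_rot: [-2.704, -1.594, 0.003]
ft_force: [-7.6, 5.3, 13.7]
grip_width: 0.0377
gripper_force: 43.1
clock: 9.45
position: [0.4576, -0.2222, 0.1665]
ee_rot: [2.701, 1.591, 0.004]
ft_force: [0.3, 0.1, -1.0]
grip_width: 0.0854
gripper_force: 0.0
pos [ 0.4576 -0.2222  0.1665] yaw -29.0 drz -29.0 offset [ 0.1339 -0.0653  0.0159] j [-0.65 -0.02  2.04  0.    1.11 -0.15] wid 0.0854
```

```bash
python3 - <<'E'
from h import *
w=manip.snapshot("wrist");C=wcam()
s=manip.snapshot("side");S=cam("side")
def ov(im,C,x,y,z,col,yaw=60.5,f=4):
    q=proj(C,model("jar_square_small",x,y,np.radians(yaw))+[0,0,z])
    return q
out=[]
for im,C,(r,c,h,wd) in [(w,C,(110,170,160,180)),(s,S,(100,250,80,90))]:
    f=400//wd*1.0; f=400/wd
    b=cv2.resize(im[r:r+h,c:c+wd],(400,int(h*f)),interpolation=3)
    for z,col in [(.004,(0,255,0))]:
        for p in (proj(C,model("jar_square_small",.455,-.22,np.radians(60.5))+[0,0,z])-[c,r])*f: cv2.circle(b,p.astype(int).tolist(),1,col,-1)
    out.append(b)
H=max(o.shape[0] for o in out)
cv2.imwrite("pics/f.png",np.hstack([cv2.copyMakeBorder(o,0,H-o.shape[0],0,0,0) for o in out]))
E
```

```text
(no output)
```

View pics/f.png

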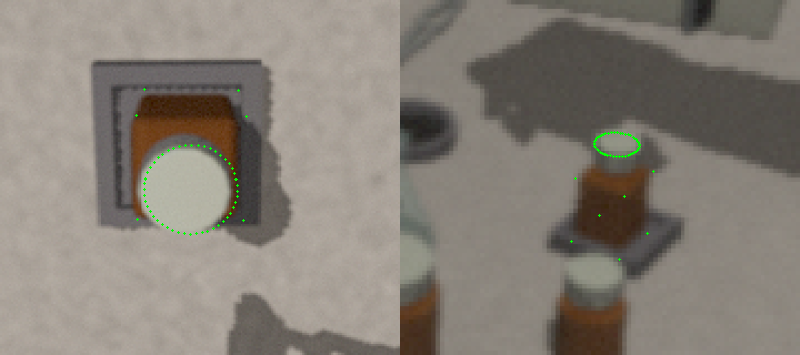

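The small square jar stands in its recess with floor showing on the open sides. Next is the small round jar.

```bash
python3 -m inch '[{"dr":[0,0,-29],"offset":[0.134,-0.065,0.016],"gripper":1},{"dr":[0,0,-29],"offset":[0.134,-0.065,0.016],"gripper":1},{"dr":[0,0,-29],"offset":[0.134,-0.065,0.016],"gripper":1},{"dr":[0,0,-29],"offset":[0.134,-0.065,0.016],"gripper":1},{"dr":[0,0,-29],"offset":[0.134,-0.065,0.016],"gripper":1}]'
python3 look.py g jar_round_small
python3 go.py 0.4655 -0.0735 0.02 0
```

```text
clock: 10.18
position: [0.4635, -0.0725, 0.1461]
ee_rot: [-2.222, -2.218, 0.002]
ft_force: [0.4, -0.8, -0.1]
grip_width: 0.0857
gripper_force: 0.0
jar_round_small [232, 155, 293, 231] 0.57 [0.4665, -0.0748] 1.18
pos [ 0.4639 -0.0731  0.1468] yaw -0.1 drz -0.1 offset [-0.0004  0.0017  0.1268] j [-0.37 -0.09  2.14 -0.    1.09 -0.37] wid 0.0854
```

```bash
python3 -m inch '[{"dr":[0,0,0],"offset":[-0.001,0.002,0.06],"gripper":1},{"dr":[0,0,0],"offset":[-0.001,0.002,0.1],"gripper":1},{"dr":[0,0,0],"offset":[-0.001,0.002,0.127],"gripper":1},{"dr":[0,0,0],"offset":[-0.001,0.002,0.127],"gripper":1},{"dr":[0,0,0],"offset":[-0.001,0.002,0.127],"gripper":0},{"dr":[0,0,0],"offset":[-0.001,0.002,0.127],"gripper":0},{"dr":[0,0,0],"offset":[-0.001,0.002,0.127],"gripper":0},{"dr":[0,0,0],"offset":[-0.001,0.002,0.127],"gripper":0}]' 40
python3 -m inch '[{"dr":[0,0,0],"offset":[0,0,-0.04],"gripper":0},{"dr":[0,0,0],"offset":[0,0,-0.1],"gripper":0},{"dr":[0,0,0],"offset":[0,0,-0.13],"gripper":0},{"dr":[0,0,0],"offset":[0,0,-0.13],"gripper":0},{"dr":[0,0,0],"offset":[0,0,-0.13],"gripper":0}]'
python3 go.py 0.605 -0.342 0.15 0
```

```text
clock: 11.28
position: [0.4676, -0.0739, 0.0222]
ee_rot: [2.219, 2.219, 0.002]
ft_force: [0.4, -0.7, 5.8]
grip_width: 0.043
gripper_force: 40.8
clock: 11.9
position: [0.4648, -0.0727, 0.1484]
ee_rot: [-2.219, -2.219, 0.002]
ft_force: [-0.6, 0.2, -2.1]
grip_width: 0.0432
gripper_force: 41.7
pos [ 0.4648 -0.0727  0.1484] yaw 0.0 drz 0.0 offset [-0.2693  0.1402 -0.0023] j [-0.37 -0.08  2.14  0.    1.09 -0.37] wid 0.0432
```

```bash
python3 -m inch '[{"dr":[0,0,0],"offset":[-0.269,0.14,0],"gripper":0},{"dr":[0,0,0],"offset":[-0.269,0.14,0],"gripper":0},{"dr":[0,0,0],"offset":[-0.269,0.14,0],"gripper":0},{"dr":[0,0,0],"offset":[-0.269,0.14,0],"gripper":0},{"dr":[0,0,0],"offset":[-0.269,0.14,0],"gripper":0},{"dr":[0,0,0],"offset":[-0.269,0.14,0],"gripper":0},{"dr":[0,0,0],"offset":[-0.269,0.14,0.06],"gripper":0},{"dr":[0,0,0],"offset":[-0.269,0.14,0.09],"gripper":0}]'
python3 -m inch '[{"dr":[0,0,0],"offset":[0,0,0],"gripper":0}]'
python3 - <<'E'
from h import *
im=manip.snapshot("wrist");C=wcam()
for p in proj(C,model("stand_round_small",.605,-.342)): cv2.circle(im,p.astype(int).tolist(),1,(0,255,0),-1)
cv2.imwrite("pics/h.png",im)
E
python3 go.py 0.605 -0.342 0.027 0
```

```text
clock: 12.9
position: [0.6027, -0.339, 0.0537]
ee_rot: [-2.214, -2.214, 0.002]
ft_force: [-0.4, 0.3, -1.8]
grip_width: 0.0427
gripper_force: 41.7
clock: 13.02
position: [0.6022, -0.3385, 0.0537]
ee_rot: [-2.212, -2.213, 0.002]
ft_force: [-0.0, 0.8, -1.2]
grip_width: 0.0431
gripper_force: 41.7
pos [ 0.6042 -0.3401  0.0572] yaw 0.0 drz 0.0 offset [-0.002   0.0009  0.0302] j [-0.66  0.5   1.63  0.    1.02 -0.66] wid 0.0432
```

View pics/h.png

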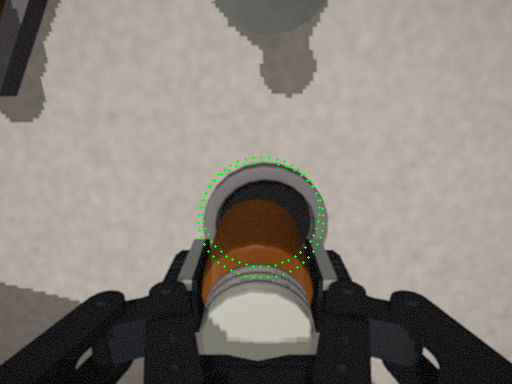

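The stand sits about 3 px right of and 5 px below the overlay (rim at 204–327, top 164), so I'll correct by 3 mm and lower.

```bash
python3 -m inch '[{"dr":[0,0,0],"offset":[-0.004,0.001,0.005],"gripper":0},{"dr":[0,0,0],"offset":[-0.004,0.001,0.017],"gripper":0},{"dr":[0,0,0],"offset":[-0.004,0.001,0.025],"gripper":0},{"dr":[0,0,0],"offset":[-0.004,0.001,0.031],"gripper":0},{"dr":[0,0,0],"offset":[-0.004,0.001,0.031],"gripper":0},{"dr":[0,0,0],"offset":[-0.004,0.001,0.031],"gripper":0}]'
```

```text
clock: 13.82
position: [0.6072, -0.3463, 0.0295]
ee_rot: [2.221, 2.221, 0.0]
ft_force: [0.0, -0.6, -1.1]
grip_width: 0.0427
gripper_force: 41.7
```

```bash
python3 -m inch '[{"dr":[0,0,0],"offset":[0,0,0.002],"gripper":0},{"dr":[0,0,0],"offset":[0,0,0.002],"gripper":0}]';python3 -m inch '[{"dr":[0,0,0],"offset":[0,0,0.002],"gripper":0},{"dr":[0,0,0],"offset":[0,0,0.002],"gripper":0}]'
```

```text
clock: 14.08
position: [0.6071, -0.3462, 0.0273]
ee_rot: [2.221, 2.221, -0.0]
ft_force: [-0.2, -0.2, -0.7]
grip_width: 0.0428
gripper_force: 41.7
clock: 14.32
position: [0.6073, -0.3464, 0.0264]
ee_rot: [2.221, 2.221, -0.0]
ft_force: [-1.3, 0.7, 4.2]
grip_width: 0.0423
gripper_force: 42.1
```

Contact with the floor. Release and lift off.

```bash
python3 -m inch '[{"dr":[0,0,0],"offset":[0,0,0],"gripper":0.6},{"dr":[0,0,0],"offset":[0,0,0],"gripper":1},{"dr":[0,0,0],"offset":[0,0,0],"gripper":1},{"dr":[0,0,0],"offset":[0,0,0],"gripper":1},{"dr":[0,0,0],"offset":[0,0,-0.05],"gripper":1},{"dr":[0,0,0],"offset":[0,0,-0.11],"gripper":1},{"dr":[0,0,0],"offset":[0,0,-0.14],"gripper":1},{"dr":[0,0,0],"offset":[0,0,-0.14],"gripper":1}]'
python3 look.py i jar_round_small flask 
python3 go.py 0.5895 -0.056 0.165 0
```

```text
clock: 15.32
position: [0.6088, -0.3476, 0.1698]
ee_rot: [2.216, 2.216, 0.001]
ft_force: [-0.4, 0.0, -0.4]
grip_width: 0.0854
gripper_force: 0.0
jar_round_small none
flask none
pos [ 0.6061 -0.3455  0.1629] yaw -0.0 drz -0.0 offset [ 0.2895 -0.0166 -0.0014] j [-0.66  0.39  1.57 -0.    1.18 -0.66] wid 0.0857
```

```bash
python3 -m inch '[{"dr":[0,0,0],"offset":[0.29,-0.016,0],"gripper":1},{"dr":[0,0,0],"offset":[0.29,-0.016,0],"gripper":1},{"dr":[0,0,0],"offset":[0.29,-0.016,0],"gripper":1},{"dr":[0,0,0],"offset":[0.29,-0.016,0],"gripper":1},{"dr":[0,0,0],"offset":[0.29,-0.016,0],"gripper":1},{"dr":[0,0,0],"offset":[0.29,-0.016,0],"gripper":1},{"dr":[0,0,0],"offset":[0.29,-0.016,0],"gripper":1}]'
python3 look.py j jar_round_large
python3 go.py 0.5895 -0.056 0.026 0
```

```text
clock: 16.35
position: [0.5904, -0.0564, 0.1636]
ee_rot: [-2.22, -2.22, 0.003]
ft_force: [-0.2, -0.2, 0.5]
grip_width: 0.0851
gripper_force: 0.0
jar_round_large [222, 142, 301, 242] 0.81 [0.5926, -0.0597] 2.44
pos [ 0.5908 -0.0574  0.1644] yaw -0.1 drz -0.1 offset [ 0.0014 -0.0011  0.1384] j [-0.27  0.17  1.84 -0.    1.13 -0.27] wid 0.0855
```

View pics/j.png

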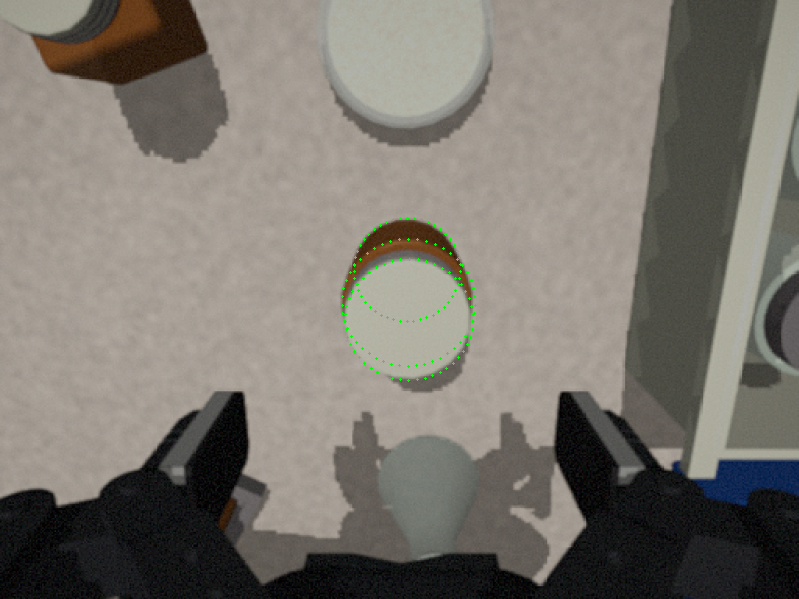

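The large round jar is centred between the fingers (cap at 408,318) and the fit overlays it. Grip and lift.

```bash
python3 -m inch '[{"dr":[0,0,0],"offset":[-0.001,0.001,0.05],"gripper":1},{"dr":[0,0,0],"offset":[-0.001,0.001,0.09],"gripper":1},{"dr":[0,0,0],"offset":[-0.001,0.001,0.12],"gripper":1},{"dr":[0,0,0],"offset":[-0.001,0.001,0.138],"gripper":1},{"dr":[0,0,0],"offset":[-0.001,0.001,0.138],"gripper":0},{"dr":[0,0,0],"offset":[-0.001,0.001,0.138],"gripper":0},{"dr":[0,0,0],"offset":[-0.001,0.001,0.138],"gripper":0},{"dr":[0,0,0],"offset":[-0.001,0.001,0.138],"gripper":0}]' 45
python3 -m inch '[{"dr":[0,0,0],"offset":[0,0,-0.04],"gripper":0},{"dr":[0,0,0],"offset":[0,0,-0.09],"gripper":0},{"dr":[0,0,0],"offset":[0,0,-0.13],"gripper":0},{"dr":[0,0,0],"offset":[0,0,-0.13],"gripper":0},{"dr":[0,0,0],"offset":[0,0,-0.13],"gripper":0}]'
python3 go.py 0.591 0.358 0.155 0
```

```text
clock: 17.45
position: [0.5923, -0.0572, 0.0279]
ee_rot: [2.221, 2.221, 0.001]
ft_force: [-0.8, -0.7, -2.5]
grip_width: 0.0631
gripper_force: 49.2
clock: 18.08
position: [0.5911, -0.0569, 0.156]
ee_rot: [-2.22, -2.22, 0.002]
ft_force: [-0.6, 0.7, -2.7]
grip_width: 0.0627
gripper_force: 50.2
pos [ 0.5911 -0.0569  0.156 ] yaw 0.0 drz 0.0 offset [ 0.4149 -0.      0.0012] j [-0.27  0.18  1.84 -0.    1.12 -0.27] wid 0.0627
```

```bash
python3 -m inch '[{"dr":[0,0,0],"offset":[0.415,0,0],"gripper":0},{"dr":[0,0,0],"offset":[0.415,0,0],"gripper":0},{"dr":[0,0,0],"offset":[0.415,0,0],"gripper":0},{"dr":[0,0,0],"offset":[0.415,0,0],"gripper":0},{"dr":[0,0,0],"offset":[0.415,0,0],"gripper":0},{"dr":[0,0,0],"offset":[0.415,0,0],"gripper":0},{"dr":[0,0,0],"offset":[0.415,0,0],"gripper":0},{"dr":[0,0,0],"offset":[0.415,0,0],"gripper":0}]'
python3 -m inch '[{"dr":[0,0,0],"offset":[0,0,0.05],"gripper":0},{"dr":[0,0,0],"offset":[0,0,0.088],"gripper":0},{"dr":[0,0,0],"offset":[0,0,0.088],"gripper":0}]'
python3 - <<'E'
from h import *
im=manip.snapshot("wrist");C=wcam()
for p in proj(C,model("stand_round_large",.591,.358)): cv2.circle(im,p.astype(int).tolist(),1,(0,255,0),-1)
cv2.imwrite("pics/k.png",im)
E
python3 go.py 0.591 0.358 0.032 0
```

```text
clock: 19.08
position: [0.5897, 0.3602, 0.1535]
ee_rot: [-2.215, -2.224, 0.008]
ft_force: [-0.5, -1.0, -2.3]
grip_width: 0.0628
gripper_force: 50.1
clock: 19.45
position: [0.5877, 0.3548, 0.0622]
ee_rot: [-2.219, -2.217, 0.02]
ft_force: [0.3, 0.6, -2.7]
grip_width: 0.063
gripper_force: 50.0
pos [0.5901 0.3559 0.0658] yaw -0.1 drz -0.1 offset [0.0022 0.0011 0.0338] j [ 0.4   0.48  1.64 -0.    1.03  0.4 ] wid 0.0628
```

View pics/k.png

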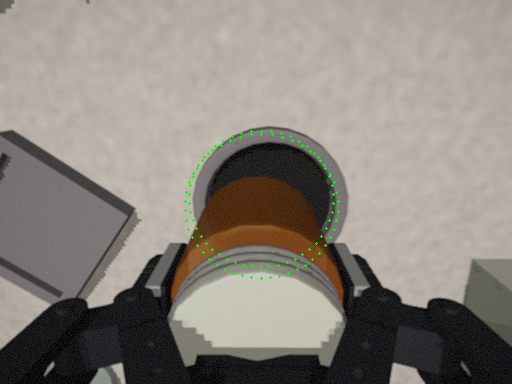

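The stand rim spans columns 193–347 with its top at 127, about 8 px right of the overlay. I'll re-measure numerically with the arm at rest.

```bash
python3 - <<'E'
from h import *
im=manip.snapshot("wrist");C=wcam();g=cv2.GaussianBlur(im,(5,5),0).astype(int).sum(2)//3
pts=[]
for r in range(140,205,4):
    row=g[r]; b=np.median(row[380:440]); d=np.where(row[150:420]<b-35)[0]+150
    seg=[x for x in d]
    # contiguous run containing 270
    l=270
    while row[l-1]<b-30:l-=1
    q=270
    while row[q+1]<b-30:q+=1
    pts+=[(l,r),(q,r)]
pts=np.array(pts,float)
print(pts[::4].tolist(),pts[1::4].tolist())
W=np.array([ray(C,p,.010)[:2] for p in pts])
res=least_squares(lambda v:np.hypot(*(W-v[:2]).T)-.047,[.592,.358],loss="soft_l1",f_scale=.001);print(res.x,np.abs(res.fun).mean())
E
python3 go.py 0.591 0.358 0.032 0
```

```text
[[224.0, 140.0], [213.0, 148.0], [207.0, 156.0], [201.0, 164.0], [197.0, 172.0], [193.0, 180.0], [191.0, 188.0], [190.0, 196.0], [190.0, 204.0]] [[307.0, 140.0], [317.0, 148.0], [324.0, 156.0], [330.0, 164.0], [334.0, 172.0], [338.0, 180.0], [340.0, 188.0], [341.0, 196.0], [341.0, 204.0]]
[0.59559253 0.36165088] 0.00033986444156303017
pos [0.592  0.3569 0.0687] yaw -0.0 drz -0.0 offset [ 0.0012 -0.0009  0.0367] j [ 0.4   0.48  1.63 -0.    1.03  0.4 ] wid 0.0628
```

```bash
python3 -m inch '[{"dr":[0,0,0],"offset":[0.004,0.003,0.005],"gripper":0},{"dr":[0,0,0],"offset":[0.004,0.003,0.015],"gripper":0},{"dr":[0,0,0],"offset":[0.004,0.003,0.024],"gripper":0},{"dr":[0,0,0],"offset":[0.004,0.003,0.03],"gripper":0},{"dr":[0,0,0],"offset":[0.004,0.003,0.034],"gripper":0},{"dr":[0,0,0],"offset":[0.004,0.003,0.034],"gripper":0},{"dr":[0,0,0],"offset":[0.004,0.003,0.034],"gripper":0}]'
python3 -m inch '[{"dr":[0,0,0],"offset":[0,0,0.002],"gripper":0},{"dr":[0,0,0],"offset":[0,0,0.002],"gripper":0}]'
```

```text
clock: 20.42
position: [0.5953, 0.3619, 0.0356]
ee_rot: [2.221, 2.221, 0.001]
ft_force: [0.2, -0.1, -1.6]
grip_width: 0.0624
gripper_force: 50.1
clock: 20.68
position: [0.595, 0.3618, 0.0333]
ee_rot: [-2.221, -2.221, 0.0]
ft_force: [0.4, 0.2, -1.9]
grip_width: 0.0627
gripper_force: 50.1
```

```bash
python3 -m inch '[{"dr":[0,0,0],"offset":[0,0,0.002],"gripper":0},{"dr":[0,0,0],"offset":[0,0,0.002],"gripper":0}]'; python3 -m inch '[{"dr":[0,0,0],"offset":[0,0,0.001],"gripper":0},{"dr":[0,0,0],"offset":[0,0,0.001],"gripper":0}]'
```

```text
clock: 20.92
position: [0.5953, 0.3619, 0.0317]
ee_rot: [2.221, 2.221, 0.001]
ft_force: [-0.5, 0.2, -0.4]
grip_width: 0.063
gripper_force: 50.2
clock: 21.18
position: [0.5954, 0.3619, 0.0317]
ee_rot: [2.221, 2.221, 0.0]
ft_force: [-1.3, -0.2, 6.0]
grip_width: 0.063
gripper_force: 50.8
```

```bash
python3 -m inch '[{"dr":[0,0,0],"offset":[0,0,0],"gripper":0.9},{"dr":[0,0,0],"offset":[0,0,0],"gripper":1},{"dr":[0,0,0],"offset":[0,0,0],"gripper":1},{"dr":[0,0,0],"offset":[0,0,0],"gripper":1},{"dr":[0,0,0],"offset":[0,0,-0.04],"gripper":1},{"dr":[0,0,0],"offset":[0,0,-0.1],"gripper":1},{"dr":[0,0,0],"offset":[0,0,-0.15],"gripper":1},{"dr":[0,0,0],"offset":[0,0,-0.15],"gripper":1}]'
python3 go.py 0.452 0.077 0.18 17
```

```text
clock: 22.18
position: [0.5983, 0.3632, 0.1878]
ee_rot: [2.218, 2.218, 0.018]
ft_force: [-0.1, 0.5, 0.5]
grip_width: 0.0853
gripper_force: 0.0
pos [0.5983 0.3632 0.1878] yaw 0.0 drz -17.0 offset [-0.2862 -0.1464  0.0047] j [0.4  0.37 1.56 0.   1.21 0.4 ] wid 0.0853
```

```bash
python3 -m inch '[{"dr":[0,0,-17],"offset":[-0.285,-0.144,0],"gripper":1},{"dr":[0,0,-17],"offset":[-0.285,-0.144,0],"gripper":1},{"dr":[0,0,-17],"offset":[-0.285,-0.144,0],"gripper":1},{"dr":[0,0,-17],"offset":[-0.285,-0.144,0],"gripper":1},{"dr":[0,0,-17],"offset":[-0.285,-0.144,0],"gripper":1},{"dr":[0,0,-17],"offset":[-0.285,-0.144,0],"gripper":1},{"dr":[0,0,-17],"offset":[-0.285,-0.144,0],"gripper":1},{"dr":[0,0,-17],"offset":[-0.285,-0.144,0],"gripper":1}]'
python3 - <<'E'
from h import *
im=manip.snapshot("wrist");C=wcam();cv2.imwrite("pics/l_raw.png",im)
b=cv2.GaussianBlur(im,(3,3),0).astype(int);m=((b[...,2]-b[...,0]>30)&(b[...,2]>1.5*b[...,0])).astype(np.uint8);m[260:]=0
print(m.sum())
n,l,st,ce=cv2.connectedComponentsWithStats(m);i=1+np.argmax(st[1:,4]);print(st[i])
d=manip.spot_in("wrist","jar_square_large");print([(np.round(t["rect"]),t["conf"]) for t in d])
q=proj(C,model("jar_square_large",.452,.077,np.radians(17)))
v=im.copy()
for p in q: cv2.circle(v,p.astype(int).tolist(),1,(0,255,0),-1)
cv2.imwrite("pics/l.png",v)
# bottom (far) edge of the body: top-most brown pixel per column
ys=[(x,np.where(l[:,x]==i)[0].min()) for x in range(st[i][0]+6,st[i][0]+st[i][2]-6,3)]
p=np.array([ray(C,y,0)[:2] for y in ys]);a=np.polyfit(p[:,0],p[:,1],1);print("edge yaw",np.degrees(np.arctan(a[0])),np.std(p[:,1]-np.polyval(a,p[:,0])),p.mean(0))
E
python3 go.py 0.452 0.077 0.024 17
```

```text
clock: 23.18
position: [0.4516, 0.0776, 0.1802]
ee_rot: [-1.867, -2.526, -0.0]
ft_force: [-0.2, 0.1, -0.4]
grip_width: 0.0851
gripper_force: 0.0
1773
[ 226  139   69   49 1614]
[(array([227., 142., 295., 220.]), 0.76)]
edge yaw 19.087361043629045 0.0004058642518484571 [0.4439693  0.10371892]
pos [0.4515 0.0777 0.1802] yaw 17.1 drz 0.1 offset [-0.0009  0.0003  0.1562] j [-0.05 -0.16  2.14  0.    1.16 -0.35] wid 0.0848
```

View pics/l.png

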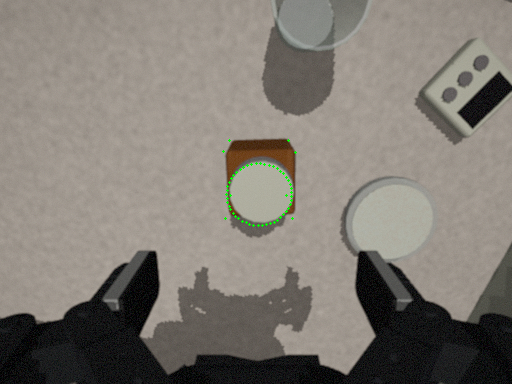

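The model overlays the large square jar (cap at 261,192), with yaw about 18–19°. Descend, grip and lift.

```bash
python3 -m inch '[{"dr":[0,0,-1.5],"offset":[0,0,0.06],"gripper":1},{"dr":[0,0,-1.5],"offset":[0,0,0.1],"gripper":1},{"dr":[0,0,-1.5],"offset":[0,0,0.135],"gripper":1},{"dr":[0,0,-1.5],"offset":[0,0,0.156],"gripper":1},{"dr":[0,0,-1.5],"offset":[0,0,0.156],"gripper":0},{"dr":[0,0,-1.5],"offset":[0,0,0.156],"gripper":0},{"dr":[0,0,-1.5],"offset":[0,0,0.156],"gripper":0},{"dr":[0,0,-1.5],"offset":[0,0,0.156],"gripper":0}]' 45
python3 -m inch '[{"dr":[0,0,0],"offset":[0,0,-0.04],"gripper":0},{"dr":[0,0,0],"offset":[0,0,-0.09],"gripper":0},{"dr":[0,0,0],"offset":[0,0,-0.13],"gripper":0},{"dr":[0,0,0],"offset":[0,0,-0.13],"gripper":0},{"dr":[0,0,0],"offset":[0,0,-0.13],"gripper":0}]'
python3 go.py 0.452 0.342 0.155 53.5 90
```

```text
clock: 24.28
position: [0.452, 0.0769, 0.0254]
ee_rot: [1.834, 2.548, 0.003]
ft_force: [0.7, 1.3, 2.9]
grip_width: 0.0552
gripper_force: 49.1
clock: 24.9
position: [0.4497, 0.0767, 0.1528]
ee_rot: [-1.834, -2.548, 0.003]
ft_force: [-0.5, -1.1, -3.6]
grip_width: 0.0557
gripper_force: 49.7
pos [0.4497 0.0767 0.1528] yaw 18.5 drz -35.0 offset [ 0.2508  0.0863 -0.0022] j [-0.05 -0.13  2.17 -0.    1.1  -0.38] wid 0.0557
```

```bash
python3 -m inch '[{"dr":[0,0,-35],"offset":[0.252,0.087,0],"gripper":0},{"dr":[0,0,-35],"offset":[0.252,0.087,0],"gripper":0},{"dr":[0,0,-35],"offset":[0.252,0.087,0],"gripper":0},{"dr":[0,0,-35],"offset":[0.252,0.087,0],"gripper":0},{"dr":[0,0,-35],"offset":[0.252,0.087,0],"gripper":0},{"dr":[0,0,-35],"offset":[0.252,0.087,0],"gripper":0},{"dr":[0,0,-35],"offset":[0.252,0.087,0.06],"gripper":0},{"dr":[0,0,-35],"offset":[0.252,0.087,0.085],"gripper":0}]'
python3 -m inch '[{"dr":[0,0,0],"offset":[0,0,0],"gripper":0},{"dr":[0,0,0],"offset":[0,0,0],"gripper":0},{"dr":[0,0,0],"offset":[0,0,0],"gripper":0}]'
cat > sq.py <<'E'
from h import *
im=manip.snapshot("wrist");C=wcam();g=cv2.GaussianBlur(im,(5,5),0).astype(int).sum(2)//3
print("bg",np.median(g[20:90,:]), "row170",g[170,150:370:10].tolist())
print("pred outer top",proj(C,model("stand_square_large",.453,.344,np.radians(53.5)))[4:8].round(0).tolist())
e=cv2.Canny(cv2.GaussianBlur(im,(3,3),0),30,80)
L=cv2.HoughLinesP(e,1,np.pi/360,25,minLineLength=30,maxLineGap=5)
for l in (L.reshape(-1,4) if L is not None else []):
    a,b=ray(C,l[:2],.014)[:2],ray(C,l[2:],.014)[:2]
    if l[[1,3]].max()<270 and abs(l[[0,2]].mean()-256)<130: print(l.tolist(),a.round(4),b.round(4),round(np.degrees(np.arctan2(*(b-a)[::-1]))%90,1))
E
python3 sq.py; python3 go.py 0.453 0.344 0.03 53.5 90
```

```text
clock: 25.9
position: [0.451, 0.3399, 0.0648]
ee_rot: [-0.985, -2.977, 0.01]
ft_force: [-1.0, -0.1, -2.6]
grip_width: 0.0554
gripper_force: 49.6
clock: 26.28
position: [0.4551, 0.3435, 0.0714]
ee_rot: [0.984, 2.981, 0.004]
ft_force: [-0.6, -0.2, -1.8]
grip_width: 0.0554
gripper_force: 49.6
bg 173.0 row170 [181, 176, 178, 115, 116, 116, 117, 116, 117, 117, 117, 117, 117, 117, 117, 117, 103, 117, 177, 176, 173, 172]
pred outer top [[329.0, 143.0], [321.0, 271.0], [193.0, 271.0], [185.0, 143.0]]
[185, 130, 321, 129] [0.3873 0.34  ] [0.4344 0.4046] 53.9
[225, 146, 287, 146] [0.4087 0.3531] [0.4307 0.3828] 53.5
[272, 132, 324, 132] [0.4187 0.3804] [0.4369 0.405 ] 53.5
[208, 183, 308, 183] [0.4205 0.3305] [0.4572 0.38  ] 53.5
[251, 149, 302, 148] [0.4194 0.3644] [0.437  0.3893] 54.6
[321, 207, 323, 151] [0.4751 0.3778] [0.446  0.3984] 54.8
[179, 133, 246, 133] [0.3866 0.3361] [0.41   0.3678] 53.5
[250, 263, 288, 268] [0.4801 0.3182] [0.4982 0.3363] 45.0
[180, 230, 203, 186] [0.4343 0.2963] [0.4202 0.3268] 24.7
[309, 186, 310, 146] [0.4592 0.3794] [0.4389 0.3938] 54.7
[193, 148, 196, 198] [0.3983 0.337 ] [0.4237 0.3184] 53.7
pos [0.4549 0.3436 0.0713] yaw 53.5 drz -0.0 offset [ 0.0018 -0.001   0.0413] j [ 0.47  0.24  1.95 -0.    0.95 -0.46] wid 0.0556
```

```bash
python3 - <<'E'
from h import *
C=wcam();s=manip.read_state();M=R.from_rotvec(s["ee_rot"]).as_matrix()
T=lambda p:(M.T@(p-s["position"]))[:2].round(4)
zb=s["position"][2]-.0254
a,b=T(ray(C,(208,183),zb)),T(ray(C,(308,183),zb));print("jar base edge",a,b,"centre",(a+b)/2-[.028,0])
for n,u in dict(innerTL=(194,147),innerTR=(310,147),outTL=(180,133),outTR=(324,133),).items(): print(n,T(ray(C,u,.014)))
E
```

```text
jar base edge [ 0.0289 -0.0263] [0.0289 0.0254] centre [ 0.0009  -0.00045]
innerTL [ 0.0422 -0.0386]
innerTR [0.0422 0.0306]
outTL [ 0.0505 -0.0463]
outTR [0.0505 0.0385]
```

```bash
python3 -m inch '[{"dr":[0,0,0],"offset":[0.0065,-0.0035,0.012],"gripper":0},{"dr":[0,0,0],"offset":[0.0065,-0.0035,0.012],"gripper":0},{"dr":[0,0,0],"offset":[0.0065,-0.0035,0.012],"gripper":0},{"dr":[0,0,0],"offset":[0.0065,-0.0035,0.012],"gripper":0}]'
python3 - <<'E'
from h import *
im=manip.snapshot("wrist");C=wcam();s=manip.read_state();M=R.from_rotvec(s["ee_rot"]).as_matrix()
e=cv2.Canny(cv2.GaussianBlur(im,(3,3),0),30,80)
for l in cv2.HoughLinesP(e,1,np.pi/360,25,minLineLength=30,maxLineGap=5).reshape(-1,4):
    if l[[1,3]].max()<270 and abs(l[[0,2]].mean()-256)<130: print(l.tolist(),*[(M.T@(ray(C,p,.014)-s["position"]))[:2].round(4) for p in (l[:2],l[2:])])
print(s["position"])
E
```

```text
clock: 26.82
position: [0.4465, 0.3446, 0.0575]
ee_rot: [0.983, 2.983, 0.001]
ft_force: [0.3, -0.1, -2.8]
grip_width: 0.0558
gripper_force: 49.7
[210, 146, 323, 145] [ 0.0451 -0.0271] [0.0457 0.0356]
[235, 166, 292, 166] [ 0.0338 -0.0134] [0.0338 0.0188]
[208, 183, 304, 183] [ 0.0238 -0.0291] [0.0238 0.026 ]
[197, 164, 310, 162] [ 0.0349 -0.0348] [0.0361 0.0289]
[179, 233, 204, 185] [-0.0075 -0.0479] [ 0.0226 -0.0314]
[226, 149, 300, 149] [ 0.0434 -0.0182] [0.0434 0.0229]
[215, 266, 249, 259] [-0.0297 -0.027 ] [-0.0249 -0.0059]
[331, 225, 336, 149] [-0.0022  0.0432] [0.0435 0.043 ]
[183, 150, 225, 150] [ 0.0429 -0.0422] [ 0.0429 -0.0188]
[319, 204, 321, 164] [0.011  0.0353] [0.0349 0.0351]
[263, 227, 303, 226] [-0.0035  0.0026] [-0.0029  0.0265]
[303, 149, 336, 148] [0.0435 0.0246] [0.044  0.0429]
[0.44655757 0.34455549 0.05756529]
```

Now centred: the outer edges are at +43 mm and ±43 mm from the tool.

```bash
python3 -m inch '[{"dr":[0,0,0],"offset":[0,0,0.01],"gripper":0},{"dr":[0,0,0],"offset":[0,0,0.018],"gripper":0},{"dr":[0,0,0],"offset":[0,0,0.025],"gripper":0},{"dr":[0,0,0],"offset":[0,0,0.025],"gripper":0},{"dr":[0,0,0],"offset":[0,0,0.025],"gripper":0}]'
python3 -m inch '[{"dr":[0,0,0],"offset":[0,0,0.002],"gripper":0},{"dr":[0,0,0],"offset":[0,0,0.002],"gripper":0}]'
python3 -m inch '[{"dr":[0,0,0],"offset":[0,0,0.001],"gripper":0},{"dr":[0,0,0],"offset":[0,0,0.001],"gripper":0}]'
```

```text
clock: 27.5
position: [0.4461, 0.3442, 0.0334]
ee_rot: [-0.983, -2.983, 0.003]
ft_force: [-4.6, -4.7, 7.3]
grip_width: 0.0556
gripper_force: 51.2
clock: 27.75
position: [0.4462, 0.3443, 0.0334]
ee_rot: [-0.982, -2.982, 0.005]
ft_force: [-9.2, -6.6, 17.2]
grip_width: 0.0553
gripper_force: 52.2
clock: 28.0
position: [0.4462, 0.3443, 0.0334]
ee_rot: [-0.982, -2.982, 0.005]
ft_force: [-11.2, -7.1, 23.3]
grip_width: 0.0553
gripper_force: 52.9
```

```bash
python3 -m inch '[{"dr":[0,0,0],"offset":[0,0,-0.003],"gripper":0},{"dr":[0,0,0],"offset":[0,0,-0.003],"gripper":0}]'
python3 - <<'E'
from h import *
for c in ("scene","side"):
    im=manip.snapshot(c);C=cam(c)
    for n,x,y,yaw in [("jar_round_large",.595,.3615,0),("jar_square_large",.447,.3445,53.5),("jar_round_small",.607,-.345,0),("jar_square_small",.456,-.221,60.5)]:
        d=manip.spot_in(c,n);q=proj(C,model(n,x,y,np.radians(yaw))+[0,0,.004])
        print(c,n,[(np.round(t["rect"]).tolist(),round(t["conf"],2)) for t in d[:2]],"exp",np.r_[q.min(0),q.max(0)].round().tolist())
E
```

```text
clock: 28.25
position: [0.4469, 0.3447, 0.0334]
ee_rot: [0.984, 2.983, 0.001]
ft_force: [-2.6, -1.6, 6.4]
grip_width: 0.0551
gripper_force: 51.0
scene jar_round_large [([315.0, 288.0, 358.0, 350.0], 0.8), ([186.0, 125.0, 209.0, 163.0], 0.46)] exp [310.0, 285.0, 357.0, 349.0]
scene jar_square_large [([373.0, 247.0, 410.0, 297.0], 0.97)] exp [370.0, 247.0, 416.0, 301.0]
scene jar_round_small [] exp [170.0, 102.0, 188.0, 133.0]
scene jar_square_small [([239.0, 112.0, 252.0, 140.0], 0.81), ([314.0, 290.0, 358.0, 350.0], 0.28)] exp [238.0, 112.0, 252.0, 141.0]
side jar_round_large [([209.0, 270.0, 244.0, 318.0], 0.73)] exp [207.0, 269.0, 240.0, 323.0]
side jar_square_large [([278.0, 275.0, 322.0, 324.0], 0.65)] exp [278.0, 270.0, 320.0, 324.0]
side jar_round_small [([247.0, 107.0, 259.0, 131.0], 0.81), ([209.0, 271.0, 243.0, 320.0], 0.17)] exp [244.0, 105.0, 258.0, 133.0]
side jar_square_small [([291.0, 125.0, 306.0, 154.0], 0.79)] exp [288.0, 130.0, 307.0, 158.0]
```

```bash
python3 -m inch '[{"dr":[0,0,0],"offset":[0,0,0],"gripper":0.75},{"dr":[0,0,0],"offset":[0,0,0],"gripper":0.9},{"dr":[0,0,0],"offset":[0,0,0],"gripper":1},{"dr":[0,0,0],"offset":[0,0,0],"gripper":1},{"dr":[0,0,0],"offset":[0,0,-0.04],"gripper":1},{"dr":[0,0,0],"offset":[0,0,-0.1],"gripper":1},{"dr":[0,0,0],"offset":[0,0,-0.17],"gripper":1},{"dr":[0,0,0],"offset":[0,0,-0.17],"gripper":1}]'
python3 -m inch '[{"dr":[0,0,0],"offset":[0,0,0],"gripper":1},{"dr":[0,0,0],"offset":[0,0,0],"gripper":1}]'
cat > chk.py <<'E'
import sys
from h import *
n,x,y,yaw=sys.argv[1],*map(float,sys.argv[2:5])
im=manip.snapshot("wrist");C=wcam();cv2.imwrite(f"pics/chk_{n}.png",im)
r,h,rc,H,sq=P[n]
# cap: bright blob nearest the expected cap centre
z=(H+4)/1000;u=proj(C,np.array([[x,y,z]]))[0]
hsv=im.astype(int);m=((hsv.min(2)>150)&(hsv.max(2)-hsv.min(2)<40)).astype(np.uint8)
b=im.astype(int);br=((b[...,2]-b[...,0]>30)&(b[...,2]>1.5*b[...,0])).astype(np.uint8)
print("cap exp px",u.round(1))
k=cv2.connectedComponentsWithStats(br);i=1+np.argmax(k[2][1:,4]);print("brown",k[2][i])
q=proj(C,model(n,x,y,np.radians(yaw))+[0,0,.004]);nb=8 if sq else 96
print("body exp",q[:nb].min(0).round(),q[:nb].max(0).round(),"base",q[:nb//2].min(0).round(),q[:nb//2].max(0).round(),"cap exp",q[nb:].min(0).round(),q[nb:].max(0).round())
g=cv2.cvtColor(im,6);c=cv2.HoughCircles(cv2.GaussianBlur(g,(3,3),0),cv2.HOUGH_GRADIENT,1,20,param1=80,param2=15,minRadius=int((q[nb:].max(0)-q[nb:].min(0)).min()/2-4),maxRadius=int((q[nb:].max(0)-q[nb:].min(0)).max()/2+4))
if c is not None:
    for t in c[0]:
        if np.hypot(*(t[:2]-u))<30: print("circle",t,"-> world at cap height",ray(C,t[:2],z).round(4))
E
python3 chk.py jar_square_large .447 .3445 53.5; python3 go.py .5 0.4 .3 0 
```

```text
clock: 29.75
position: [0.4493, 0.346, 0.2091]
ee_rot: [0.981, 2.975, 0.014]
ft_force: [-0.7, 0.0, -0.2]
grip_width: 0.0855
gripper_force: 0.0
clock: 30.0
position: [0.4451, 0.3437, 0.1996]
ee_rot: [-0.983, -2.98, 0.005]
ft_force: [0.3, 0.3, -1.0]
grip_width: 0.0852
gripper_force: 0.0
cap exp px [261.2 191.1]
brown [ 323  236   57   78 1756]
body exp [227. 139.] [295. 214.] base [233. 139.] [289. 193.] cap exp [231. 161.] [292. 220.]
circle [260.5 187.5  30.1] -> world at cap height [0.4443 0.3458 0.09  ]
pos [0.445  0.3437 0.1995] yaw 53.5 drz 53.5 offset [-0.0105  0.0775 -0.1009] j [ 0.48  0.07  1.88  0.    1.19 -0.46] wid 0.0854
```

```bash
cat > ln.py <<'E'
from h import *
im=manip.snapshot("wrist");C=wcam();s=manip.read_state();M=R.from_rotvec(s["ee_rot"]).as_matrix()
b=im.astype(int);br=((b[...,2]-b[...,0]>30)&(b[...,2]>1.5*b[...,0])).astype(np.uint8)
k=cv2.connectedComponentsWithStats(br)
for i in range(1,k[0]):
    if k[2][i,4]>100: print("brown",k[2][i].tolist())
e=cv2.Canny(cv2.GaussianBlur(im,(3,3),0),30,80)
for l in cv2.HoughLinesP(e,1,np.pi/360,20,minLineLength=22,maxLineGap=4).reshape(-1,4):
    if 90<l[[1,3]].min() and l[[1,3]].max()<240 and abs(l[[0,2]].mean()-257)<70: print(l.tolist(),"rim",*[(M.T@(ray(C,p,.014)-s["position"]))[:2].round(4) for p in (l[:2],l[2:])],"floor",*[(M.T@(ray(C,p,.004)-s["position"]))[:2].round(4) for p in (l[:2],l[2:])])
print(s["position"])
E
python3 ln.py
```

```text
brown [227, 139, 68, 73, 1717]
brown [323, 236, 57, 78, 1745]
[225, 133, 266, 133] rim [ 0.034  -0.0321] [0.034  0.0076] floor [ 0.0327 -0.033 ] [0.0328 0.0079]
[303, 206, 304, 150] rim [-0.0408  0.0464] [0.0175 0.0451] floor [-0.0443  0.0479] [0.0157 0.0465]
[296, 183, 296, 159] rim [-0.0161  0.0384] [0.0085 0.0375] floor [-0.0189  0.0396] [0.0065 0.0387]
[219, 123, 304, 123] rim [ 0.0435 -0.0376] [0.0436 0.044 ] floor [ 0.0425 -0.0387] [0.0426 0.0454]
[233, 139, 286, 139] rim [ 0.0282 -0.0244] [0.0283 0.0271] floor [ 0.0267 -0.0252] [0.0268 0.028 ]
[231, 148, 297, 148] rim [ 0.0194 -0.0266] [0.0195 0.0381] floor [ 0.0177 -0.0274] [0.0177 0.0393]
[248, 136, 291, 135] rim [ 0.0311 -0.0098] [0.0321 0.0319] floor [ 0.0298 -0.0101] [0.0308 0.0329]
[227, 135, 227, 159] rim [ 0.0321 -0.0302] [ 0.0084 -0.0308] floor [ 0.0307 -0.0311] [ 0.0064 -0.0317]
[0.44519328 0.3438017  0.19971949]
```

The large square jar's silhouette matches the seated, upright pose to the pixel. I'll re-check the small pair.

```bash
python3 go.py .455 -.22 .2 -29; python3 -m inch '[{"dr":[0,0,53],"offset":[-0.04,0,-0.06],"gripper":1},{"dr":[0,0,53],"offset":[-0.1,-0.08,-0.06],"gripper":1},{"dr":[0,0,53],"offset":[-0.346,-0.445,-0.03],"gripper":1},{"dr":[0,0,53],"offset":[-0.346,-0.445,-0.03],"gripper":1},{"dr":[0,0,53],"offset":[-0.346,-0.445,-0.03],"gripper":1},{"dr":[0,0,53],"offset":[-0.346,-0.445,-0.03],"gripper":1},{"dr":[0,0,53],"offset":[-0.346,-0.445,-0.03],"gripper":1},{"dr":[0,0,53],"offset":[-0.346,-0.445,-0.03],"gripper":1}]'
python3 go.py .455 -.22 .2 -29
```

```text
pos [0.4452 0.3438 0.1997] yaw 53.5 drz 82.5 offset [-0.3433 -0.4474  0.0009] j [ 0.48  0.07  1.88 -0.    1.19 -0.46] wid 0.0857
clock: 31.1
position: [0.4627, -0.1144, 0.2368]
ee_rot: [-2.211, -2.23, 0.001]
ft_force: [0.8, 0.7, -0.2]
grip_width: 0.0854
gripper_force: 0.0
pos [ 0.4627 -0.1144  0.2368] yaw 0.5 drz 29.5 offset [-0.1056 -0.0085  0.0368] j [-0.46 -0.17  2.04  0.    1.27 -0.46] wid 0.0854
```

```bash
python3 -m inch '[{"dr":[0,0,29.5],"offset":[-0.105,-0.008,0.035],"gripper":1},{"dr":[0,0,29.5],"offset":[-0.105,-0.008,0.035],"gripper":1},{"dr":[0,0,29.5],"offset":[-0.105,-0.008,0.035],"gripper":1},{"dr":[0,0,29.5],"offset":[-0.105,-0.008,0.035],"gripper":1},{"dr":[0,0,29.5],"offset":[-0.105,-0.008,0.035],"gripper":1},{"dr":[0,0,29.5],"offset":[-0.105,-0.008,0.035],"gripper":1}]'
python3 chk.py jar_square_small .456 -.221 60.5;python3 ln.py
python3 go.py .607 -.345 .2 0
```

```text
clock: 31.85
position: [0.4567, -0.2171, 0.2033]
ee_rot: [2.705, 1.598, 0.0]
ft_force: [-0.7, 1.0, -0.1]
grip_width: 0.0852
gripper_force: 0.0
cap exp px [259.9 185.9]
brown [ 420  183   69   58 1825]
body exp [238. 148.] [282. 199.] base [241. 148.] [278. 184.] cap exp [242. 168.] [278. 203.]
circle [257.5 185.5  18.1] -> world at cap height [ 0.4544 -0.2198  0.078 ]
brown [237, 150, 42, 49, 890]
brown [420, 182, 69, 59, 1820]
[267, 145, 291, 167] rim [0.0198 0.0087] [-0.0025  0.0331] floor [0.0181 0.009 ] [-0.0048  0.0341]
[221, 137, 285, 135] rim [ 0.0276 -0.0366] [0.0296 0.0262] floor [ 0.0262 -0.0376] [0.0283 0.0271]
[223, 203, 252, 204] rim [-0.0409 -0.0366] [-0.042  -0.0064] floor [-0.0444 -0.0377] [-0.0455 -0.0066]
[238, 159, 263, 159] rim [ 0.0057 -0.0202] [0.0057 0.0048] floor [ 0.0036 -0.0208] [0.0036 0.005 ]
[234, 145, 280, 145] rim [ 0.0197 -0.024 ] [0.0198 0.0215] floor [ 0.0181 -0.0246] [0.0181 0.0222]
[237, 194, 237, 160] rim [-0.0311 -0.0219] [ 0.0046 -0.0213] floor [-0.0343 -0.0225] [ 0.0026 -0.0219]
[251, 138, 291, 138] rim [ 0.0267 -0.0071] [0.0267 0.0322] floor [ 0.0252 -0.0073] [0.0252 0.0332]
[221, 145, 221, 173] rim [ 0.0197 -0.0368] [-0.0088 -0.0377] floor [ 0.0181 -0.0379] [-0.0113 -0.0388]
[ 0.45670541 -0.21721359  0.20346855]
pos [ 0.4567 -0.2172  0.2035] yaw -28.9 drz -28.9 offset [-0.0392  0.1933  0.0036] j [-0.64 -0.07  2.01 -0.    1.19 -0.14] wid 0.0852
```

```bash
python3 -m inch '[{"dr":[0,0,-29],"offset":[-0.039,0.193,0],"gripper":1},{"dr":[0,0,-29],"offset":[-0.039,0.193,0],"gripper":1},{"dr":[0,0,-29],"offset":[-0.039,0.193,0],"gripper":1},{"dr":[0,0,-29],"offset":[-0.039,0.193,0],"gripper":1},{"dr":[0,0,-29],"offset":[-0.039,0.193,0],"gripper":1},{"dr":[0,0,-29],"offset":[-0.039,0.193,0],"gripper":1}]'
python3 chk.py jar_round_small .607 -.3455 0
python3 - <<'E'
from h import *
S,B=cam("scene"),cam("side")
for n,x0 in [("flask",[.61,-.2]),("beaker",[.448,.212]),("jar_round_large",[.595,.3615])]:
    a=[]
    for c,C in (("scene",S),("side",B)):
        manip.snapshot(c)
        d=[t["rect"] for t in manip.spot_in(c,n)]
        e=proj(C,np.array([[*x0,.04]]))[0]
        d=[r for r in d if np.hypot((r[0]+r[2])/2-e[0],(r[1]+r[3])/2-e[1])<25]
        if d:a.append((C,np.array(d[0])))
    print(n,len(a),fit(n,a,x0) if a else None)
E
```

```text
clock: 32.7
position: [0.6058, -0.3443, 0.2038]
ee_rot: [-2.221, -2.222, -0.0]
ft_force: [0.0, 0.6, 0.2]
grip_width: 0.0854
gripper_force: 0.0
cap exp px [260.3 184.8]
brown [  51    0   66   56 1124]
body exp [235. 143.] [285. 201.] base [238. 143.] [281. 184.] cap exp [238. 163.] [282. 206.]
circle [259.5 186.5  20.8] -> world at cap height [ 0.6064 -0.3469  0.082 ]
circle [253.5 158.5  23. ] -> world at cap height [ 0.6015 -0.3236  0.082 ]
flask 2 (array([ 0.60367337, -0.19952398]), np.float64(1.2857283126301853))
beaker 2 (array([0.44747219, 0.21029086]), np.float64(1.502319721875966))
jar_round_large 2 (array([0.59124303, 0.36269839]), np.float64(2.86727573238361))
```

All four jars are placed, and the flask and beaker haven't moved. Handing in.

```bash
python3 -c "
from cell import manip
print(manip.close_job())"
```

```text
the job is handed in; nothing more can be done
None
```

I stood all four jars in their own stands and handed the job in at about 33 s; the closing camera checks show them placed (seating confirmed most closely for the two square jars), the flask and beaker where they were, and I got no verdict back.

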